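# Close the press base and offer up its hand lever

### The arm

A 7-joint arm with a two-finger parallel gripper is mounted at the origin on the work surface; the furniture and walls round the work are solid. World frame = base frame: x ahead of the robot, y to its left, z up, the work surface at z = 0. Lengths are in m, angles in rad, forces in N, time in s.
With the tool pointing down it reaches from about 0.4 to 0.875 m from the base axis. Payload 6.5 kg.
Tool frame: the origin (TCP) lies at the very end of the fingers, on their centre line; the grasp point (between the pads) lies 19 mm behind it; z points along the fingers, y is the line along which they close (so a half turn about z gives the same grasp; the last joint's range is limited). The gripper opens to 88 mm and grips with 3 to 60 N. Pads are 18 mm wide; open, the fingers measure 123 mm over their backs; the gripper's body (75 mm by 187 mm) begins 45 mm behind the grasp point.
Start: joints at [-1.373, 0.536, -0.004, 1.538, 0.003, 1.067, -0.071], TCP at [0.169, 0.628, 0.239] pointing down, gripper open.
Joint ranges: [-2.7, 2.7], [-0.37, 2.16], [-1.27, 1.26], [0.24, 2.4], [-1.31, 4.45], [0.19, 1.91], [-2.76, 2.76]. Speed limits (rad/s): [2.39, 2.39, 3.14, 3.14, 3.14, 3.14, 3.14].

### API

Orientations are given as a 3x3 rotation matrix whose columns are the frame's x, y, z axes.
In Python, from bench import get_state, imaging, sign_off gives the robot as it stands.
- The arm moves only by the shell command python3 -m handwheel 'ROWS'. ROWS is JSON, a list of rows, each a list of 5 numbers: the opening in per cent of the stroke, from 0 (shut) to 100 (fully open), then the shift along the world's x, y, z in mm, then the turn about the world's z in degrees. A call has 1 to 8 rows; each row is the pose to reach, as a shift and turn from the pose commanded when the call began; what a row does not reach only later rows make up. A row lasts 1/10 s, in which the tool goes at most 50 mm and 8.59 degrees, less where a joint would pass 70% of its speed; a pose out of reach is approached as far as the arm can. A call with a gripper value outside its range is refused whole. The fingers move at their own pace and stop on an object; the grip force is fixed at half the most. Time passes only in rows, so rows that repeat a pose let the fingers close. It gives the time, the measured TCP pose, the force, the opening and the grip force at its end, in the units of the state.
- get_state(): the state, without advancing time (a new reading comes with each control period).
- imaging.snapshot(name): name is "side" or "top" or "wrist"; returns a dict with "color" (480x640x3 uint8, red, green, blue), "intrinsics" (3x3 intrinsics, pixels), "position" and "attitude" of the camera in the world. Camera axes: x right, y up, looking along -z (the intrinsics and any distortion apply to the point x, -y, -z); pixel columns grow to the right and rows downward; lengths in m; the calibration is good to about 2 mm. A picture is of the moment at which its call begins. There is no depth.
- sign_off(): hands the job in; it is judged then, once.
The state is a dict: "t": time; "joint_pos": joint angles; "joint_velocities": joint speeds; "joint_torque": joint torques, N m; "tcp_pos": TCP position; "eef_rot": TCP orientation; "wrist_force": force on the tool from outside, world axes, zero at the start; "wrist_torque": the same for the moment, N m; "gripper_width": finger opening in m; "finger_force": force on a finger pad.
Only numpy, scipy, OpenCV 4.12 (cv2) and the standard library are available. Lean on these libraries where they do the work, as an engineer would, in place of code of your own. Each camera call takes 0.05 s, during which the arm holds its last target. There are 200 camera calls.

### The job

First push the open door of the small bench press base shut until it seats on its ball catch and stays shut. Then pick up the cast lever by its balance point, where the heavy boss and the long arm balance, and finish while holding it there, level and still, a couple of centimetres above the two pins on the base: boss centred over the thick pin, small eye centred over the thin pin. The lever must never touch the base, and the mug, thread spool and tape measure must stay where they are.

Things in the scene. Friction and masses are not known exactly. Their poses are not given: they have to be found in the camera images.
- press: Grey cast base of a bench press, fixed to the bench, a hollow box 110 (x) x 200 (y) x 95 (z) mm high. Origin at the centre of its underside. Its -x face, which looks roughly towards the robot, has the door. Two upright steel pins 18 mm high stand on the middle line of its top, 160 mm apart along its y axis.
- thick_pin (a point): Centre of the tip of the thick pin (16 mm diameter), 113 mm above the bench, at +80 mm on the base's y axis (x = 0). Axes parallel to the base's.
- thin_pin (a point): Centre of the tip of the thin pin (9 mm diameter), 113 mm above the bench, at -80 mm on the base's y axis (x = 0). Axes parallel to the base's.
- press_door (a joint): Angle of the door in rad: 0 fully shut against its stop, growing as it swings out from the base towards the robot. A light spring (0.08 N m/rad) pushes it open again to about 0.25 rad or more unless the ball catch holds it; from about 0.12 rad inwards it takes about 3 N near the free edge until the rib under the door snaps over the sprung ball in the sill; pulling it off the catch again takes about 2 N.
- door_hinge (a point): On the door's upright hinge line, at the door's half height, 50 mm above the bench; in the base's frame x = -55, y = +64 mm. Its axes turn with the door: -y runs from the hinge along the outer face to the free edge, -x is outward from the outer face (the face to push on), which contains this point. The door is 126 mm from hinge line to free edge, 6 mm thick and spans 14 to 86 mm above the bench.
- door_edge (a point): Middle of the door's free edge on its outer face, 126 mm from the hinge line, 50 mm above the bench. No handle: it is pushed on its outer face near the free edge, preferably in its upper half so that the wide parts of a gripper stay above the 95 mm high base.
- lever: Loose plain metal cast lever, about 0.35 to 0.65 kg, lying flat on the bench. Origin midway between its two bores, on its underside; x runs from the boss to the eye, z up when it lies flat. Heavy round boss at x = -80 mm: 46 mm diameter, 34 mm high, bore 18 mm. Small eye at x = +80 mm: 28 mm diameter, 30 mm high, bore 12 mm. Between them a straight arm 14 mm wide (y) and 22 mm high, its underside 8 mm above the underside of boss and eye, its top at 30 mm.
- lever_boss (a point): Centre of the boss's bore at the lever's underside (lever x = -80 mm).
- lever_eye (a point): Centre of the eye's bore at the lever's underside (lever x = +80 mm).
- lever_balance (a point): Balance point (centre of mass) of the lever, inside the arm: 51 mm from the boss's axis towards the eye (lever x = -29 mm), 17 mm above its underside. Here the arm is to be gripped, across its 14 mm width.
- mug: Bystander: blue patterned mug, 84 mm diameter, 83 mm high. Origin at the centre of its underside.
- spool: Bystander: upright white thread spool, 44 mm diameter, 60 mm high. Origin at the centre of its underside.
- tape_measure: Bystander: round red tape measure, 51 x 66 x 19 mm. Origin at the centre of its underside.
Things that resemble listed ones, but are neither listed nor needed, are in the scene too. There is more than one size of the press; the job needs the smaller.

How it is judged:
By the outcome, as a careful person would: the job done as asked, in the order asked, and still so for the second after the job is handed in, while the arm keeps its last pose, push and grip.
It also fails if it takes over 53 s, if anything falls off the work surface, if the arm or the gripper's body presses on something with over 40 N, if the wrist force passes 120 N, or if a joint passes its speed limit or range.

## Working session

There is one attempt and no reset: what is moved stays moved. The work goes in short steps, Python scripts to look and compute and a shell command to move; the robot and the scene stay as the last step left them, time stands still between calls to the robot, and variables do not carry over. Pictures are saved under pics/ and viewed, at most 10 in all, crops included, and the job is handed in when it is done.

```bash
mkdir -p pics
cat > h.py <<'E'
import numpy as np, cv2
from bench import get_state, imaging, sign_off
def snap(n,f=None):
    s=imaging.snapshot(n); np.savez(''+(f or n)+'.npz',**{k:np.array(v) for k,v in s.items()})
    cv2.imwrite(f'pics/{f or n}.png',s['color'][...,::-1]); return s
def load(f): return dict(np.load(''+f+'.npz'))
def ray(s,u,v,z):
    K=s['intrinsics'];d=np.linalg.inv(K)@[u,v,1];d=s['attitude']@(d*[1,-1,-1])
    p=s['position'];return p+d*(z-p[2])/d[2]
def proj(s,P):
    c=(np.atleast_2d(P)-s['position'])@s['attitude']*[1,-1,-1]
    q=c@s['intrinsics'].T;return q[:,:2]/q[:,2:]
E
python3 - <<'E'
from h import *
for n in('top','side'):
    s=snap(n);print({k:(v if k!='color' else 0) for k,v in s.items()})
st=get_state();print(st['t'],st['tcp_pos'],st['eef_rot'])
E
```

```text
{'color': 0, 'intrinsics': array([[534.56331579,   0.        , 326.76060251],
       [  0.        , 534.56331579, 227.40296712],
       [  0.        ,   0.        ,   1.        ]]), 'position': array([0.46049195, 0.02345368, 1.22585767]), 'attitude': array([[ 1.86072267e-02,  9.96397938e-01, -8.27340392e-02],
       [-9.99826869e-01,  1.85485603e-02, -1.47772320e-03],
       [ 6.21969684e-05,  8.27472117e-02,  9.96570567e-01]])}
{'color': 0, 'intrinsics': array([[448.91694901,   0.        , 312.12487949],
       [  0.        , 448.91694901, 232.77777808],
       [  0.        ,   0.        ,   1.        ]]), 'position': array([ 0.33299665, -0.8053419 ,  0.65786751]), 'attitude': array([[ 0.96833933,  0.14074781, -0.2061771 ],
       [-0.2496085 ,  0.53327868, -0.8082756 ],
       [-0.00381317,  0.83414861,  0.55152657]])}
0.1 [0.16939315 0.62696333 0.23791756] [[-9.65396893e-01  2.60784885e-01 -2.87906994e-04]
 [ 2.60785010e-01  9.65395615e-01 -1.57623953e-03]
 [-1.33115297e-04 -1.59677858e-03 -9.99998716e-01]]
```

View pics/top.png

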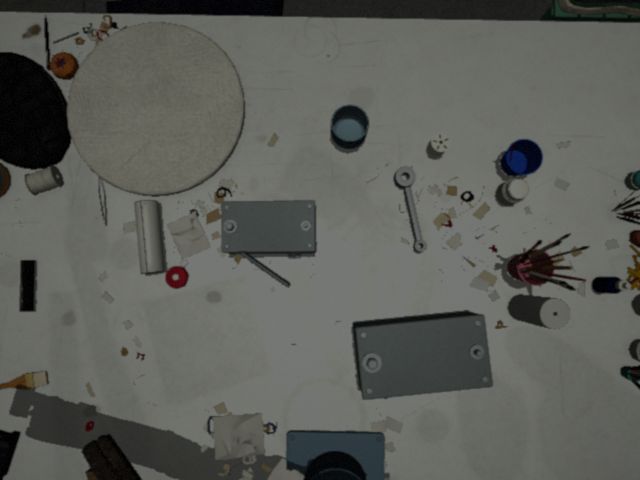

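View pics/side.png

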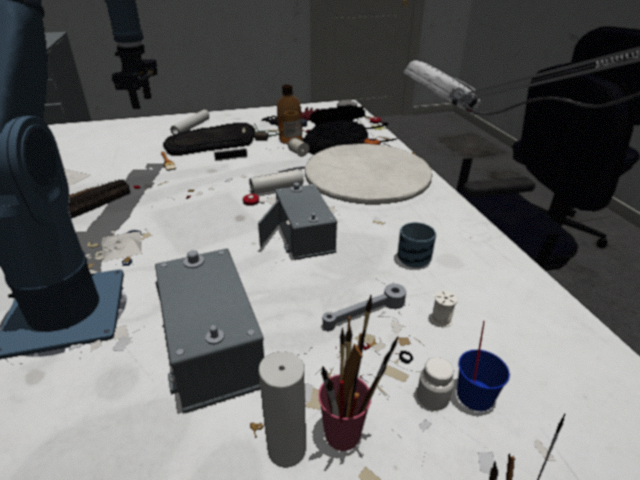

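The top picture shows the small press with its pins near (229,226) and (306,226), and the door running from about (243,252) to a free edge at (289,285). The lever's boss is at (404,177) and its eye at (420,246). The mug is at (349,128), the spool at (438,146) and the tape at (177,277). The side view agrees. Next I'll enlarge crops for accuracy.

Run:
```python
from h import *
s=load('top');c=s['color'][...,::-1]
g=lambda a:np.clip(cv2.resize(a,None,fx=5,fy=5,interpolation=cv2.INTER_CUBIC).astype(float)*1.6,0,255).astype('uint8')
a=g(c[190:300,205:325]);b=g(c[160:260,375:455])  # 600x550, 400x500
cv2.imwrite('pics/cropA.png',a);cv2.imwrite('pics/cropB.png',b)
for n,u,v,z in [('thick',229.5,226,.113),('thin',306,226,.113),('c1',222,201,.095),('c2',316,201,.095),('c3',222,252,.095),('c4',316,252,.095),('doorH',243,252,.086),('doorE',289,284,.086),('boss',404,177,.034),('eye',420,246,.03),('mug',349,128,.08),('spool',438,146,.06),('tape',177,277,.02)]:
    print(n,ray(s,u,v,z).round(4))
```

```text
thick [0.552  0.2283 0.113 ]
thin [0.555  0.0685 0.113 ]
c1 [0.6067 0.2494 0.095 ]
c2 [0.6104 0.0491 0.095 ]
c3 [0.4981 0.2457 0.095 ]
c4 [0.5018 0.0469 0.095 ]
doorH [0.4992 0.2027 0.086 ]
doorE [0.4332 0.103  0.086 ]
boss [ 0.6767 -0.1468  0.034 ]
eye [ 0.5219 -0.1842  0.03  ]
mug [ 0.7744 -0.0194  0.08  ]
spool [ 0.7429 -0.218   0.06  ]
tape [0.4426 0.3595 0.02  ]
```

View pics/cropA.png

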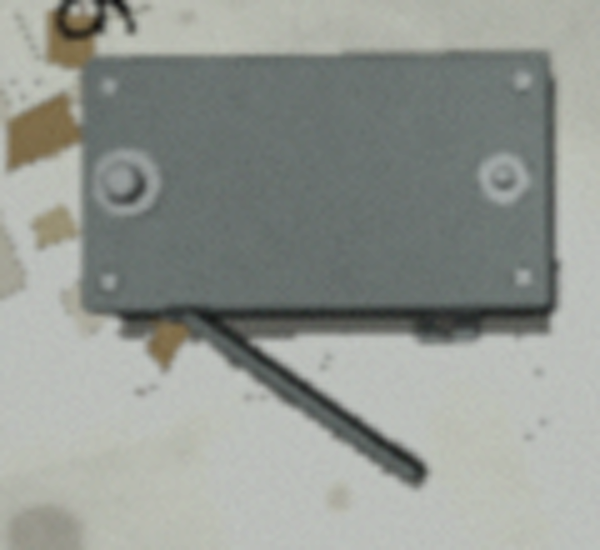

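View pics/cropB.png

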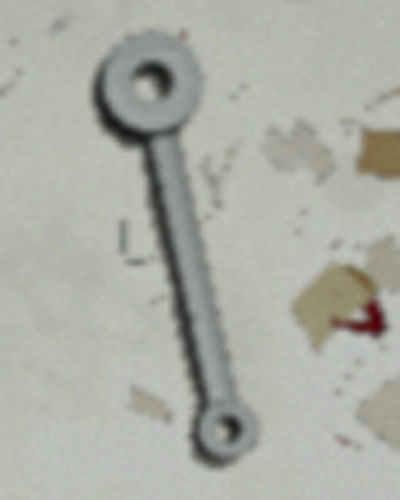

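Crop A shows the thick pin tip at (229,226), the thin pin tip at (305.4,225), and the door's outer free corner at about (287.5,286.5). Crop B shows the boss centre at (405,176.2) and the eye at (419.8,245.6).

Run:
```python
from h import *
from scipy.optimize import least_squares
s=load('top')
px=lambda x,y,ox,oy:np.array([ox+x/5-.4,oy+y/5-.4])
A=lambda x,y:px(x,y,205,190)
obj=[(0,.08,.113),(0,-.08,.113),(.055,.1,.095),(.055,-.1,.095),(-.055,.1,.095),(-.055,-.1,.095)]
im=np.array([A(121,181),A(504,176),A(84,58),A(548,53),A(84,310),A(551,310)])
w=np.array([2,2,1,1,1,1])[:,None]
def P(q,o):
    o=np.atleast_2d(o);c,n=np.cos(q[2]),np.sin(q[2]);return np.c_[q[0]+c*o[:,0]-n*o[:,1],q[1]+n*o[:,0]+c*o[:,1],o[:,2]]
r=least_squares(lambda q:((proj(s,P(q,obj))-im)*w).ravel(),[.55,.15,0]);q=r.x
print('press',q.round(4),(proj(s,P(q,obj))-im).round(1).tolist())
print('pins',P(q,obj[:2]).round(4))
hp=P(q,[(-.055,.064,.086)])[0];e=ray(s,*A(413,483),.086)
print('hinge',hp,'edge',e,np.linalg.norm(e-hp),'angle',np.arctan2(-(e-hp)[0],-(e-hp)[1])+q[2]) 
b=ray(s,*px(152,83,375,160),.034);y=ray(s,*px(226,430,375,160),.030)
d=(y-b)[:2];print('boss',b,'eye',y,np.linalg.norm(d));d/=np.linalg.norm(d)
m=(b+y)[:2]/2;print('bal',m-.029*d,'yaw',np.degrees(np.arctan2(d[1],d[0])))
print('fingery yaw now',np.degrees(np.arctan2(.9654,.2608)))
```

```text
press [0.555  0.1499 0.029 ] [[-0.0, -0.1], [-0.0, 0.1], [-0.3, -0.4], [0.7, -0.4], [-0.6, 0.8], [0.5, -0.1]]
pins [[0.5526 0.2299 0.113 ]
 [0.5573 0.0699 0.113 ]]
hinge [0.49813315 0.21227085 0.086     ] edge [0.42848681 0.1066812  0.086     ] 0.12649026116009177 angle 0.6120609858810812
boss [ 0.67857388 -0.14903951  0.034     ] eye [ 0.52278028 -0.18376342  0.03      ] 0.15961640104700714
bal [ 0.62898253 -0.16009263] yaw -167.43506138907446
fingery yaw now 74.88257020014936
```

```bash
python3 -m handwheel '[[0,15,-30,0,-8.5],[0,30,-60,0,-17],[0,45,-90,0,-25.5],[0,60,-120,0,-34],[0,75,-150,0,-42.5],[0,90,-180,0,-51],[0,105,-210,0,-59.5],[0,120,-240,0,-68]]'
python3 -m handwheel '[[0,15,-30,0,-8.5],[0,30,-60,0,-17],[0,45,-90,0,-25.5],[0,60,-120,0,-34],[0,75,-150,0,-42.5],[0,90,-180,0,-51],[0,105,-210,0,-59.5],[0,118,-236,0,-68]]'
python3 -m handwheel '[[0,0,0,0,-8],[0,0,0,0,-16],[0,0,0,0,-24],[0,0,0,0,-27],[0,0,0,0,-27],[0,0,0,0,-27]]'
python3 -c "
from h import *
s=get_state();print(s['joint_pos'],s['eef_rot'])"
```

```text
t: 0.9
tcp_pos: [0.2898, 0.386, 0.2385]
eef_rot: [[-0.114, 0.993, -0.0], [0.993, 0.114, -0.0], [-0.0, -0.0, -1.0]]
wrist_force: [0.9, 1.3, 0.0]
gripper_width: 0.0258
finger_force: 0.0
t: 1.7
tcp_pos: [0.4078, 0.1498, 0.2387]
eef_rot: [[0.879, 0.477, -0.0], [0.477, -0.879, 0.0], [-0.0, -0.0, -1.0]]
wrist_force: [0.0, 0.9, 0.1]
gripper_width: 0.0006
finger_force: 0.0
t: 2.3
tcp_pos: [0.4073, 0.1515, 0.2386]
eef_rot: [[0.999, 0.035, -0.0], [0.035, -0.999, -0.0], [-0.0, 0.0, -1.0]]
wrist_force: [0.1, 0.1, 0.5]
gripper_width: 0.0006
finger_force: 0.0
[-1.10414172  0.19322823  0.73260402  2.11005348 -0.16545889  0.89415905
 -1.81271974] [[ 9.99397389e-01  3.47096104e-02 -3.18511832e-04]
 [ 3.47095670e-02 -9.99397432e-01 -1.40803569e-04]
 [-3.23207144e-04  1.29663312e-04 -9.99999939e-01]]
```

```bash
python3 -m handwheel '[[0,0,0,-40,0],[0,0,0,-80,0],[0,0,0,-120,0],[0,0,0,-160,0],[0,0,0,-176,0],[0,0,0,-176,0]]'
python3 -m handwheel '[[0,9,-5,0,0],[0,18,-10,0,0],[0,27,-15,0,0],[0,36,-20,0,0],[0,45,-25,0,0],[0,54,-29,0,0],[0,60,-32,0,0],[0,60,-32,0,0]]'
python3 -c "
from h import *
s=get_state();print(s['joint_pos']);snap('top','top2')
c=load('top2')['color'][190:300,205:325,::-1];cv2.imwrite('pics/c2.png',np.clip(cv2.resize(c,None,fx=5,fy=5)*1.6,0,255))"
```

```text
t: 2.9
tcp_pos: [0.406, 0.1506, 0.0608]
eef_rot: [[0.999, 0.034, -0.004], [0.034, -0.999, -0.002], [-0.004, 0.002, -1.0]]
wrist_force: [0.2, 0.2, 0.3]
gripper_width: 0.0003
finger_force: 0.0
t: 3.7
tcp_pos: [0.4685, 0.1189, 0.0628]
eef_rot: [[0.999, 0.032, 0.001], [0.032, -0.999, -0.0], [0.001, 0.0, -1.0]]
wrist_force: [0.3, -0.7, -0.1]
gripper_width: 0.0005
finger_force: 0.0
[-0.72637449  0.60091192  0.48631632  2.10394357 -0.52461649  0.55450112
 -1.39696166][ WARN:0@0.539] global loadsave.cpp:1063 imwrite_ Unsupported depth image for selected encoder is fallbacked to CV_8U.
```

View pics/c2.png

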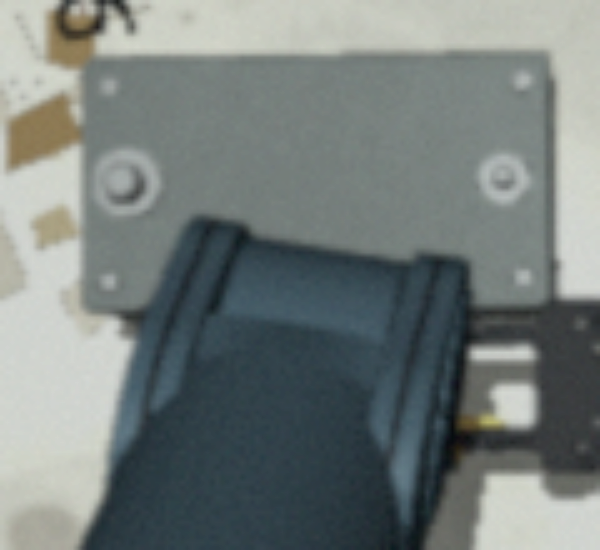

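The arm hides the door here, so I'll press on slowly and use the force reading.

```bash
python3 -m handwheel '[[0,4,-1,0,0],[0,8,-3,0,0],[0,12,-5,0,0],[0,12,-5,0,0]]'
python3 -m handwheel '[[0,2,0,0,0],[0,4,0,0,0],[0,4,0,0,0]]'
python3 -m handwheel '[[0,2,0,0,0],[0,3,0,0,0],[0,3,0,0,0]]'
```

```text
t: 4.15
tcp_pos: [0.4787, 0.115, 0.0625]
eef_rot: [[0.999, 0.034, -0.002], [0.034, -0.999, 0.001], [-0.002, -0.001, -1.0]]
wrist_force: [-2.1, 2.4, 0.2]
gripper_width: 0.0004
finger_force: 1.4
t: 4.45
tcp_pos: [0.4844, 0.1143, 0.0628]
eef_rot: [[0.999, 0.033, 0.001], [0.033, -0.999, -0.0], [0.001, 0.0, -1.0]]
wrist_force: [-0.5, 0.1, 0.4]
gripper_width: 0.0004
finger_force: 0.3
t: 4.75
tcp_pos: [0.4873, 0.1142, 0.0629]
eef_rot: [[0.999, 0.033, 0.001], [0.033, -0.999, -0.0], [0.001, 0.0, -1.0]]
wrist_force: [-0.3, 0.9, -0.7]
gripper_width: 0.0006
finger_force: 0.0
```

```bash
python3 -m handwheel '[[0,2,0,0,0],[0,3,0,0,0],[0,3,0,0,0]]'
python3 -m handwheel '[[0,2,0,0,0],[0,3,0,0,0],[0,3,0,0,0]]'
```

```text
t: 5.05
tcp_pos: [0.4898, 0.1145, 0.0628]
eef_rot: [[0.999, 0.033, 0.0], [0.033, -0.999, -0.0], [0.0, 0.0, -1.0]]
wrist_force: [0.1, -0.4, -0.4]
gripper_width: 0.0006
finger_force: 0.0
t: 5.35
tcp_pos: [0.4918, 0.1145, 0.0626]
eef_rot: [[0.999, 0.033, -0.002], [0.033, -0.999, 0.0], [-0.002, -0.0, -1.0]]
wrist_force: [-3.5, 0.2, 2.7]
gripper_width: 0.0005
finger_force: 1.4
```

```bash
python3 -m handwheel '[[0,2,0,0,0],[0,2,0,0,0]]'
python3 -m handwheel '[[0,2,0,0,0],[0,2,0,0,0]]'
python3 -m handwheel '[[0,2,0,0,0],[0,2,0,0,0]]'
```

```text
t: 5.55
tcp_pos: [0.4917, 0.1145, 0.0623]
eef_rot: [[0.999, 0.033, -0.006], [0.033, -0.999, 0.0], [-0.006, -0.0, -1.0]]
wrist_force: [-8.7, 0.5, 7.3]
gripper_width: 0.0004
finger_force: 4.2
t: 5.75
tcp_pos: [0.4917, 0.1145, 0.062]
eef_rot: [[0.999, 0.033, -0.01], [0.033, -0.999, 0.0], [-0.01, -0.001, -1.0]]
wrist_force: [-13.4, 0.7, 11.3]
gripper_width: 0.0001
finger_force: 6.8
t: 5.95
tcp_pos: [0.4916, 0.1144, 0.0617]
eef_rot: [[0.999, 0.033, -0.014], [0.033, -0.999, 0.0], [-0.014, -0.001, -1.0]]
wrist_force: [-18.3, 0.2, 15.1]
gripper_width: 0.0003
finger_force: 9.4
```

A hard stop at 18 N means the door is seated. I'll back off, lift and check.

```bash
python3 -m handwheel '[[0,-15,0,0,0],[0,-30,0,0,0],[0,-60,0,0,0],[40,-60,0,40,0],[40,-60,-20,80,0],[40,-40,-60,120,0],[40,-10,-100,150,0]]'
python3 -m handwheel '[[40,35,-20,20,3],[40,70,-40,20,6],[40,105,-60,20,11],[40,140,-80,20,11],[40,160,-105,20,11],[40,160,-130,20,11],[40,160,-160,20,11],[40,160,-160,20,11]]'
python3 - <<'E'
from h import *
st=get_state();print(st['joint_pos'],st['eef_rot'][1])
snap('top','top3');snap('wrist','w3')
c=load('top3')['color'][190:300,205:325,::-1];a=cv2.resize(c,(600,550));a=np.clip(a*1.6,0,255).astype('uint8')
w=cv2.resize(load('w3')['color'][...,::-1],(200,150))
cv2.imwrite('pics/c3.png',a)
E
```

```text
t: 6.65
tcp_pos: [0.48, 0.0265, 0.2051]
eef_rot: [[0.999, 0.035, 0.002], [0.035, -0.999, 0.001], [0.002, -0.001, -1.0]]
wrist_force: [1.2, 1.0, 0.4]
gripper_width: 0.0306
finger_force: 0.0
t: 7.45
tcp_pos: [0.6389, -0.1394, 0.2233]
eef_rot: [[0.976, 0.216, 0.001], [0.216, -0.976, -0.004], [-0.0, 0.004, -1.0]]
wrist_force: [-1.1, -0.6, 0.6]
gripper_width: 0.0352
finger_force: 0.0
[-0.26870886  0.62836825  0.62669986  1.57011181 -0.39882762  1.07281532
 -0.8934289 ] [ 0.2164318  -0.97628913 -0.0040995 ]
```

View pics/c3.png

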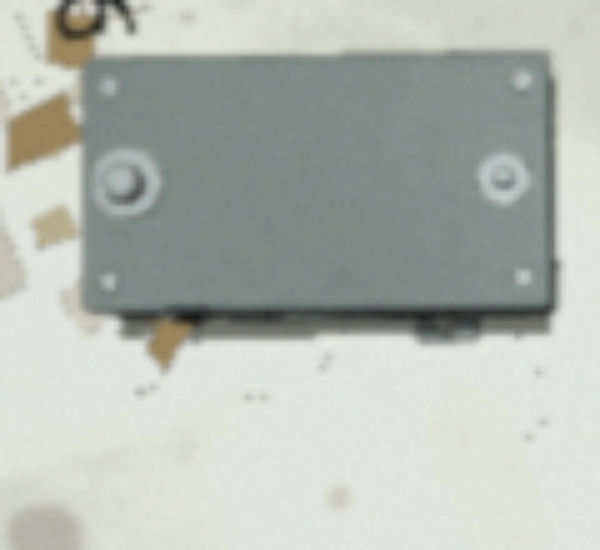

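View pics/w3.png

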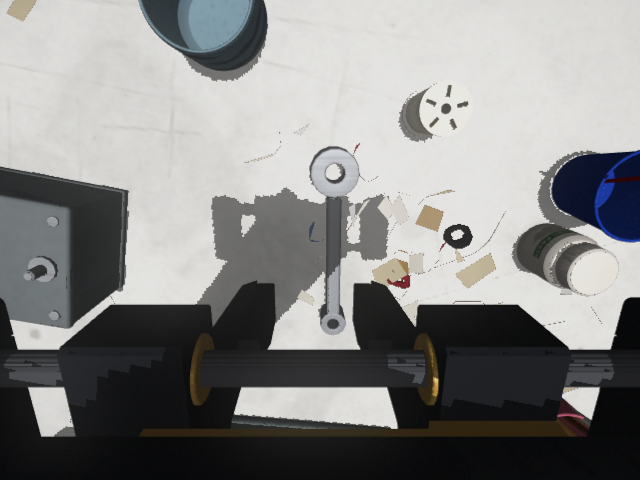

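The door is shut: only the dark seam shows along the base's front edge. In the wrist view the boss is at (334,171) and the eye at (333,323), and the arm of the lever is upright in the picture, so it's aligned with the tool.

Run:
```python
from h import *
s=load('w3');b=ray(s,334,171,.034);y=ray(s,332.7,323,.030)
d=(y-b)[:2];print(b,y,np.linalg.norm(d));d/=np.linalg.norm(d)
m=(b+y)[:2]/2-.029*d;yaw=np.degrees(np.arctan2(d[1],d[0]))
st=get_state();R=np.array(st['eef_rot']);print('bal',m,'yaw',yaw,'closing',np.degrees(np.arctan2(R[1,1],R[0,1])))
print('d',(m-st['tcp_pos'][:2])*1e3,st['tcp_pos'])
```

```text
[ 0.68281596 -0.14417845  0.034     ] [ 0.52711767 -0.18058238  0.03      ] 0.159897475466931
bal [ 0.63320522 -0.15577797] yaw -166.84003784158966 closing -77.20774026620903
d [ -6.48009594 -21.85868211] [ 0.63968532 -0.13391929  0.22294128]
```

```bash
python3 -m handwheel '[[40,-8,-24,-40,0.5],[40,-8,-24,-80,0.5],[40,-8,-24,-120,0.5],[40,-8,-24,-140,0.5],[40,-8,-24,-140,0.5],[40,-8,-24,-140,0.5]]'
python3 - <<'E'
from h import *
st=get_state();print(st['tcp_pos'],st['eef_rot'][0]);snap('wrist','w4')
E
```

```text
t: 8.15
tcp_pos: [0.6323, -0.1561, 0.0836]
eef_rot: [[0.972, 0.233, 0.001], [0.233, -0.972, 0.0], [0.001, 0.0, -1.0]]
wrist_force: [0.7, 0.1, 0.3]
gripper_width: 0.0346
finger_force: 0.0
[ 0.63234256 -0.1561375   0.08357539] [9.72497141e-01 2.32913840e-01 6.73173806e-04]
```

View pics/w4.png

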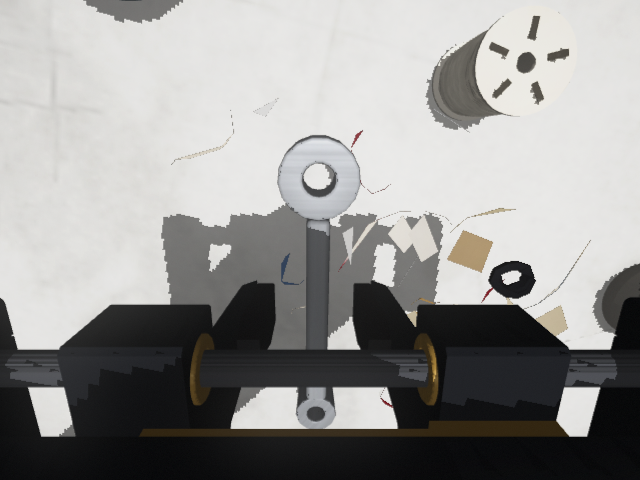

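The boss's top is centred at (319,177.5), the eye is at (315.5,413), and the arm lies between the fingers.

Run:
```python
from h import *
s=load('w4');b=ray(s,319,177.5,.034);y=ray(s,315.5,413,.030)
d=(y-b)[:2];print(b,y,np.linalg.norm(d));d/=np.linalg.norm(d)
m=(b+y)[:2]/2-.029*d;st=get_state();R=np.array(st['eef_rot'])
print('bal from mid',m,'from boss',b[:2]+.051*d,'yaw',np.degrees(np.arctan2(d[1],d[0])),'closing',np.degrees(np.arctan2(R[1,1],R[0,1])))
print('d',(b[:2]+.051*d-st['tcp_pos'][:2])*1e3, st['tcp_pos'])
s=load('top3');
for P in ([*b[:2],.034],[*y[:2],.03]): print(proj(s,P))
```

```text
[ 0.68212755 -0.14505749  0.034     ] [ 0.52741338 -0.18045435  0.03      ] 0.1587117226568519
bal from mid [ 0.63304003 -0.15628816] from boss [ 0.63241211 -0.15643182] yaw -167.1131645924323 closing -76.54919786535156
d [-0.49102314  0.21157247] [ 0.63290314 -0.15664339  0.08444916]
[[403.24490857 174.61030397]]
[[418.3307878  243.50504674]]
```

Run:
```python
from h import *
s=load('side')
for P in ([.6786,-.149,.034],[.6821,-.1451,.034],[.5228,-.1838,.03],[.5274,-.1805,.03]): print(proj(s,P).round(1))
c=s['color'][270:340,310:420,::-1];cv2.imwrite('pics/sd.png',cv2.resize(np.clip(c*1.5,0,255).astype('uint8'),None,fx=7,fy=7,interpolation=cv2.INTER_CUBIC))
```

```text
[[394.3 290.6]]
[[395.1 289.1]]
[[327.8 316.5]]
[[329.6 314.9]]
```

View pics/sd.png

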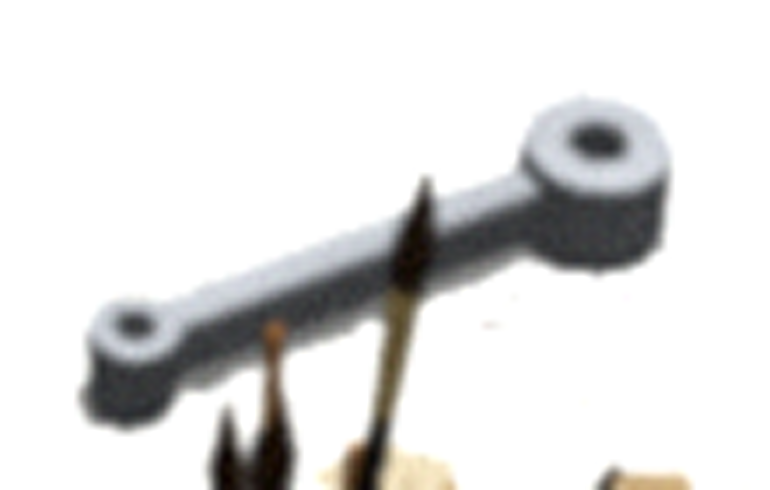

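```bash
python3 -m handwheel '[[40,-2,-1,-30,-0.5],[40,-2,-1,-55,-0.5],[40,-2,-1,-72,-0.5],[40,-2,-1,-79,-0.5],[40,-2,-1,-80,-0.5],[40,-2,-1,-80,-0.5],[30,-2,-1,-80,-0.5],[25,-2,-1,-80,-0.5]]'
python3 -m handwheel '[[0,0,0,0,0],[0,0,0,0,0],[0,0,0,0,0],[0,0,0,0,0],[0,0,0,0,0],[0,0,0,0,0]]'
python3 -c "
from h import *
s=get_state();print(s['wrist_force'],s['wrist_torque'],s['joint_pos'])"
python3 -m handwheel '[[0,0,0,1,0],[0,0,0,3,0],[0,0,0,6,0],[0,0,0,10,0],[0,0,0,10,0],[0,0,0,10,0],[0,0,0,10,0],[0,0,0,10,0]]'
python3 -c "
from h import *
s=get_state();print(s['wrist_force'],s['wrist_torque'],s['tcp_pos']);snap('side','s5')
c=load('s5')['color'][230:380,260:460,::-1];cv2.imwrite('pics/s5c.png',cv2.resize(np.clip(c*1.5,0,255).astype('uint8'),None,fx=4,fy=4,interpolation=cv2.INTER_CUBIC))"
```

```text
t: 9.0
tcp_pos: [0.6303, -0.1583, 0.0039]
eef_rot: [[0.975, 0.223, 0.001], [0.223, -0.975, -0.0], [0.001, 0.001, -1.0]]
wrist_force: [0.9, -0.0, 0.0]
gripper_width: 0.0227
finger_force: 0.0
t: 9.6
tcp_pos: [0.6301, -0.1586, 0.0036]
eef_rot: [[0.975, 0.223, 0.001], [0.223, -0.975, -0.001], [0.001, 0.001, -1.0]]
wrist_force: [-0.3, -1.3, 5.2]
gripper_width: 0.0136
finger_force: 30.0
[-0.31207466 -1.32061335  5.16185703] [-0.23941693  0.20053113  0.02396101] [-0.13357636  0.8996682   0.46247529  1.66603145 -0.56417959  0.71118947
 -0.7324114 ]
t: 10.4
tcp_pos: [0.6295, -0.158, 0.0128]
eef_rot: [[0.975, 0.223, -0.0], [0.223, -0.975, 0.0], [-0.0, -0.0, -1.0]]
wrist_force: [0.1, -0.6, -5.5]
gripper_width: 0.0136
finger_force: 30.0
[ 0.08349147 -0.59515187 -5.51038945] [-0.04921623  0.17168511 -0.04226187] [ 0.62952448 -0.15802165  0.01283687]
```

View pics/s5c.png

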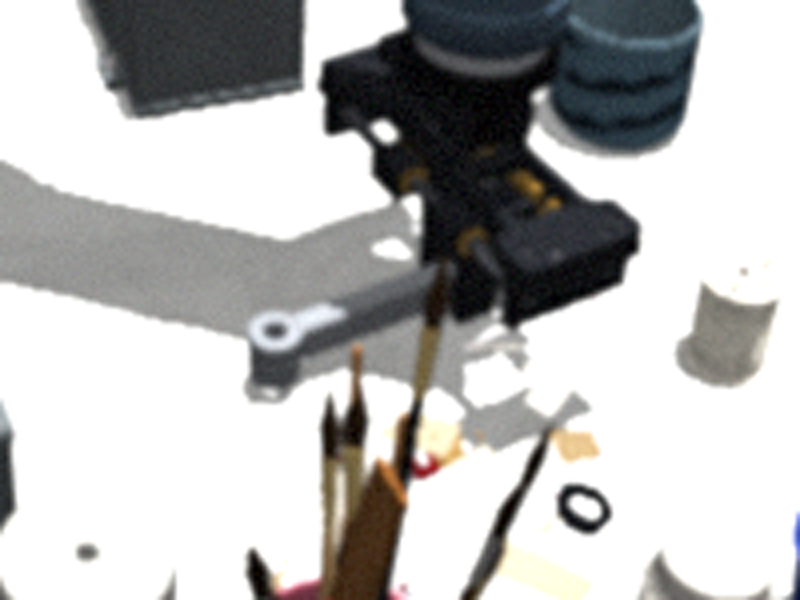

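The lever is gripped and lifted; the grasp is near the balance point and the eye hangs just clear of the bench. Now I'll lift it clear and measure level numerically.

```bash
cat >> h.py <<'E'
def match(f0,uv0,f1,guess,h=9,sr=12):
    """subpixel NCC of patch around uv0 in f0 inside f1 near guess"""
    a=cv2.cvtColor(load(f0)['color'],cv2.COLOR_RGB2GRAY);b=cv2.cvtColor(load(f1)['color'],cv2.COLOR_RGB2GRAY)
    u,v=np.round(uv0).astype(int);t=a[v-h:v+h+1,u-h:u+h+1];gu,gv=np.round(guess).astype(int)
    r=cv2.matchTemplate(b[gv-h-sr:gv+h+sr+1,gu-h-sr:gu+h+sr+1],t,cv2.TM_CCOEFF_NORMED)
    _,m,_,(x,y)=cv2.minMaxLoc(r);return np.array(uv0)-[u,v]+[gu-sr+x,gv-sr+y],m
E
python3 -m handwheel '[[0,0,0,5,0],[0,0,0,15,0],[0,0,0,30,0],[0,0,0,50,0],[0,0,0,70,0],[0,0,0,90,0],[0,0,0,105,0],[0,0,0,115,0]]' | grep -A1 -E 'tcp|force'
python3 -m handwheel '[[0,0,0,15,0],[0,0,0,30,0],[0,0,0,40,0],[0,0,0,45,0],[0,0,0,45,0],[0,0,0,45,0],[0,0,0,45,0],[0,0,0,45,0]]'
python3 - <<'E'
from h import *
for i in range(8):
    snap('side','s6') if i%2 else snap('top','t6')
    st=get_state();print(np.round(st['wrist_force'],2),np.round(st['wrist_torque'],3))
snap('wrist','w6')
print(st['tcp_pos'],st['joint_pos'],st['t'])
p=np.array(st['tcp_pos']);R=np.array(st['eef_rot']);d=-R[:2,0]*np.sign(R[0,0]);dz=p[2]-.0036
E0=p[:2]+d*.109
s=load('s6');
for z in(-.01,0,.01): print('side pred',z,proj(s,[*E0,.03+dz+z]),'top',proj(load('t6'),[*E0,.03+dz+z]))
print('side',match('side',(328.9,316),'s6',proj(s,[*E0,.03+dz])[0],10,25))
print('top',match('top',(419.8,245.6),'t6',proj(load('t6'),[*E0,.03+dz])[0],10,25))
c=cv2.cvtColor(load('w6')['color'],cv2.COLOR_RGB2GRAY)
print(cv2.HoughCircles(cv2.medianBlur(c,3),cv2.HOUGH_GRADIENT,1.5,60,param1=120,param2=40,minRadius=12,maxRadius=70))
E
```

```text
tcp_pos: [0.6303, -0.1584, 0.1302]
eef_rot: [[0.975, 0.223, 0.002], [0.223, -0.975, -0.0], [0.002, 0.001, -1.0]]
wrist_force: [-0.1, 0.6, -6.0]
gripper_width: 0.0135
finger_force: 30.0
t: 12.05
tcp_pos: [0.6293, -0.158, 0.1723]
eef_rot: [[0.975, 0.223, -0.001], [0.223, -0.975, 0.0], [-0.001, -0.0, -1.0]]
wrist_force: [-0.5, -0.5, -5.3]
gripper_width: 0.0137
finger_force: 30.0
[ 0.22 -0.22 -5.96] [-0.029  0.182  0.025]
[-0.7   0.34 -6.91] [-0.029  0.174 -0.006]
[-0.61 -0.36 -5.45] [-0.061  0.17   0.024]
[-0.41  0.26 -5.08] [-0.068  0.151  0.046]
[ 0.65 -0.68 -5.94] [-0.025  0.143  0.024]
[ 0.2  -1.45 -5.1 ] [-0.068  0.168  0.005]
[-0.57  0.49 -6.02] [-0.01   0.146  0.02 ]
[-0.54 -0.67 -4.95] [ 0.014  0.155 -0.022]
[ 0.6296444  -0.15810058  0.17293855] [-0.21991597  0.6759752   0.59650262  1.62101997 -0.43656584  0.98112262
 -0.82474004] 12.45
side pred -0.01 [[329.30758942 250.61418219]] top [[433.34686836 241.26594851]]
side pred 0 [[329.40518256 246.03139181]] top [[434.38056958 240.97002253]]
side pred 0.01 [[329.50413814 241.3846236 ]] top [[435.43451095 240.66830223]]
side (array([346.9, 240. ]), 0.8381789326667786)
top (array([455.8, 240.6]), 0.4670155644416809)
[[[314.25     197.25      67.5     ]
  [563.25     263.25      40.949997]
  [602.25     176.25      37.5     ]
  [417.75     254.25      51.      ]
  [630.75     293.25      40.35    ]
  [426.75      90.75      27.      ]]]
```

```bash
cat > tilt.py <<'E'
from h import *
def pred(s,p,d,a,tcz=.0036,o=0,N=48):
    """boss-top & eye-top circles in image for lever pitched by a (boss down +); d: boss->eye dir; o: grip offset along d"""
    d=np.array([*d,0]);z=np.array([0,0,1.]);n=np.cross(z,d);x=d*np.cos(a)+z*np.sin(a);zz=np.cross(x,n)
    g=p+[0,0,.019]; h=.019+tcz
    t=np.linspace(0,2*np.pi,N);C=np.c_[np.cos(t),np.sin(t)];out=[]
    for L,H,r in((-.051-o,.034,.023),(.109-o,.030,.014),(-.051-o,.034,.009)):
        out.append(proj(s,g+x*L+zz*(H-h)+r*(C[:,:1]*x+C[:,1:]*n)))
    return out
def score(f,poly):
    g=cv2.GaussianBlur(cv2.cvtColor(load(f)['color'],cv2.COLOR_RGB2GRAY),(0,0),1).astype('float32')
    gx=cv2.Sobel(g,5,1,0);gy=cv2.Sobel(g,5,0,1);c=poly.mean(0)
    n=poly-c;n/=np.linalg.norm(n,axis=1)[:,None];q=poly.astype('float32')
    S=lambda I:cv2.remap(I,q[:,:1],q[:,1:],1).ravel()
    return np.abs((S(gx)*n[:,0]+S(gy)*n[:,1])).mean()
E
python3 - <<'E'
from tilt import *
st=get_state();p=np.array(st['tcp_pos']);R=np.array(st['eef_rot']);d=-R[:2,0]
for f,k in(('w6',0),('s6',1)):
    s=load(f);res=[]
    for a in np.radians(np.arange(-30,31,1)):
        for o in np.arange(-.006,.0061,.001): 
            c=pred(s,p,d,a,o=o)[k];res.append((max(score(f,c+[du,dv]) for du in (-2,0,2) for dv in (-2,0,2)),np.degrees(a),o,c.mean(0).round(1).tolist()))
    res.sort(key=lambda r:-r[0]);print(f,[(round(float(a),1),round(float(b)),round(float(o),3),c) for a,b,o,c in res[:8]])
g=cv2.cvtColor(load('w6')['color'],cv2.COLOR_RGB2GRAY)
print(g[100:300:8,200:440:8])
E
```

```text
w6 [(92.4, 12, 0.0, [319.7, 197.8]), (91.4, 11, 0.0, [319.7, 198.1]), (90.7, 13, 0.001, [319.6, 194.6]), (89.9, 14, 0.0, [319.6, 197.1]), (89.9, 11, -0.001, [319.7, 201.0]), (89.9, 12, -0.001, [319.7, 200.6]), (89.3, 13, 0.0, [319.6, 197.4]), (88.9, 12, 0.001, [319.7, 194.9])]
s6 [(225.6, -15, 0.0, [329.8, 258.7]), (224.2, -16, 0.004, [331.9, 258.4]), (223.9, -14, 0.005, [332.1, 256.7]), (223.7, -14, -0.004, [327.8, 259.0]), (223.7, -14, 0.004, [331.6, 256.9]), (223.2, -16, 0.003, [331.4, 258.7]), (223.0, -13, 0.001, [330.0, 256.9]), (222.3, -17, 0.004, [332.1, 259.2])]
[[220 219 218 222 224 225 225 225 226 226 224 222 227 227 226 225 228 229
  229 229 228 228 229 227 143 123 102  85 231  88]
 [216 219 221 221 226 225 224 224 226 227 211 223 223 227 223 224 227 228
  228 228 226 228 228 226 166 101  98 102 140 232]
 [217 217 221 224 223 226 226 226 226 198 226 226 226 224 222 228 228 228
  227 228 228 224 226 226 227 123 103 123 109 116]
 [218 222 223 225 224 226 228 228 226 227 227 226 225 227 223 227 227 229
  229 229 228 227 224 227 228 228 151 150 226 228]
 [220 222 222 225 225 2
[... 1902 characters left out ...]
165 167 167 168 167 165
  164 148 222 225 115 117 108 119 228 228 228 228]
 [219 110 109 108 106 105 106 109 105 110 109  91  79 163 165 164 154 159
  111 113 114 116 117 116 116 116 199 200 228 228]
 [217 112 108 107 107 109 105 106 105 107 109 108  57  71  73  72 114 106
  110 224 224 225 173 180 179 129 197 198 229 227]
 [216 213 108 107 105 107 108 104 104 106 105 103  62  74  74  78  69 104
  215 222 224 181 178 142 177 126 197 199 224 226]
 [215 106 108 105 106 103 103 106 103  24  26  24  59  73  75  78  68  28
   30  31 211 182 179 178 177  64 226 227 226 227]
 [109 111 107 106 106 107 103 103  25  23  21  20  58  73  74  75  66  26
   26  29  28 180 180 118  60  64 228 225 227 229]]
```

Run:
```python
from tilt import *
st=get_state();p=np.array(st['tcp_pos']);R=np.array(st['eef_rot']);d=-R[:2,0]
A=np.arange(-24,25,3)
for f,ks in(('w6',(0,2)),('s6',(1,)),('t6',(0,1))):
    s=load(f)
    for k in ks:
        print(f,k,[(int(a),round(float(max(score(f,pred(s,p,d,np.radians(a),o=o)[k]+[du,dv]) for o in(-.003,0,.003) for du in(-2,-1,0,1,2) for dv in(-2,-1,0,1,2))))) for a in A])
for a in(0,12):
    c=pred(load('w6'),p,d,np.radians(a))
    for k in(0,2): print(a,k,c[k].min(0),c[k].max(0))
g=cv2.cvtColor(load('w6')['color'],cv2.COLOR_RGB2GRAY)
print('col profile 320',g[120:290:3,319]);print('row 200',g[200,235:400:3])
g=cv2.cvtColor(load('s6')['color'],cv2.COLOR_RGB2GRAY);print(g[225:275:2,312:352:2])
```

```text
w6 0 [(-24, 37), (-21, 40), (-18, 47), (-15, 49), (-12, 43), (-9, 55), (-6, 77), (-3, 69), (0, 65), (3, 64), (6, 62), (9, 81), (12, 92), (15, 89), (18, 79), (21, 70), (24, 67)]
w6 2 [(-24, 51), (-21, 49), (-18, 43), (-15, 47), (-12, 34), (-9, 44), (-6, 69), (-3, 85), (0, 77), (3, 89), (6, 95), (9, 94), (12, 99), (15, 107), (18, 109), (21, 111), (24, 109)]
s6 1 [(-24, 60), (-21, 88), (-18, 190), (-15, 226), (-12, 222), (-9, 217), (-6, 116), (-3, 169), (0, 175), (3, 171), (6, 94), (9, 118), (12, 117), (15, 97), (18, 126), (21, 117), (24, 97)]
t6 0 [(-24, 41), (-21, 39), (-18, 36), (-15, 41), (-12, 48), (-9, 51), (-6, 52), (-3, 53), (0, 55), (3, 54), (6, 54), (9, 53), (12, 54), (15, 54), (18, 56), (21, 59), (24, 61)]
t6 1 [(-24, 2), (-21, 2), (-18, 3), (-15, 3), (-12, 3), (-9, 3), (-6, 3), (-3, 3), (0, 3), (3, 3), (6, 3), (9, 3), (12, 2), (15, 2), (18, 2), (21, 3), (24, 3)]
0 0 [249.44623729 132.80103216] [390.96837542 272.26347416]
0 2 [292.55109725 178.56720319] [347.86633392 232.99933046]
12 0 [254.64127345 130.68268847] [384.67098953 261.37693419]
12 2 [294.22865829 171.18432406] [3
[... 1933 characters left out ...]
 211 212
  213 209]
 [223 224 222 222 223 195  73  37  43  43  42  41 113 204 211 211 214 210
  212 209]
 [219 220 219 215 221 214 147  73  43  39  45  90 180 212 212 210 212 212
  212 211]
 [220 219 217 216 214 215 213 190 169 158 173 198 213 214 209 213 210 212
  212 213]
 [222 221 216 216 213 211 215 215 215 213 213 212 210 212 212 213 212 212
  213 211]
 [222 222 221 217 215 211 210 210 210 212 211 215 219 212 211 213 211 210
  213 207]
 [220 218 221 220 216 214 212 212 210 211 211 213 212 213 211 213 213 212
  210 209]
 [217 220 219 217 219 216 217 214 214 211 214 212 214 213 212 214 212 211
  208 210]
 [214 213 216 217 219 219 219 218 215 218 218 217 214 214 210 210 210 209
  208 211]]
```

Run:
```python
from tilt import *
from scipy.optimize import minimize
def fit(f,p,d,base,a0,k=0):
    s=load(f)
    # fit circle centre u,v and scale by edge score starting from prediction
    c=pred(s,p,d,a0,tcz=base)[k];m=c.mean(0)
    best=max(((score(f,(c-m)*sc+m+[du,dv]),sc,du,dv) for sc in np.arange(.85,1.1,.01) for du in range(-8,9) for dv in range(-14,9)),key=lambda t:t[0])
    print(f,k,'pred centre',m.round(1),'ext',np.ptp(c,axis=0).round(1),'score,scale,du,dv',np.round(best,2))
d=np.array([-.9749,-.2226])
# w4: lever on bench: put virtual tcp so underside z=0
for k in(0,2): fit('w4',np.array([.6315,-.1575,.0036]),d,.0036,0,k)
for k in(0,2): fit('w3',np.array([.6315,-.1575,.0036]),d,.0036,0,k)
st=get_state();p=np.array(st['tcp_pos']);R=np.array(st['eef_rot']);print(p)
for k in(0,2):fit('w6',p,-R[:2,0],.0036,0,k)
fit('s6',p,-R[:2,0],.0036,0,1);fit('side',np.array([.6315,-.1575,.0036]),d,.0036,0,1);fit('side',np.array([.6315,-.1575,.0036]),d,.0036,0,0)
print(np.linalg.norm(load('w6')['position']-p), R.T@(load('w6')['position']-p))
```

```text
w4 0 pred centre [320.5 179.8] ext [84.9 85.4] score,scale,du,dv [170.68   0.99  -2.    -1.  ]
w4 2 pred centre [320.6 179.8] ext [33.2 33.4] score,scale,du,dv [220.94   0.87  -3.    -5.  ]
w3 0 pred centre [335.7 173.4] ext [49.6 50.1] score,scale,du,dv [186.51   1.03  -2.    -1.  ]
w3 2 pred centre [335.7 173.3] ext [19.4 19.6] score,scale,du,dv [193.79   1.     0.     0.  ]
[ 0.62959859 -0.15811985  0.17296896]
w6 0 pred centre [320.2 205.8] ext [141.5 139.5] score,scale,du,dv [159.27   0.97  -7.    -7.  ]
w6 2 pred centre [320.2 206.6] ext [55.3 54.4] score,scale,du,dv [203.96   1.03  -7.    -5.  ]
s6 1 pred centre [329.2 246.1] ext [15.8  9.1] score,scale,du,dv [169.64   0.98   0.     0.  ]
side 1 pred centre [328.6 315.7] ext [14.1 10. ] score,scale,du,dv [169.49   1.1    0.     8.  ]
side 0 pred centre [394.8 289.6] ext [22.  14.3] score,scale,du,dv [133.74   1.     0.     1.  ]
0.16216486301996635 [ 0.07360472 -0.00221991 -0.14448135]
```

Boss and eye fits agree: the lever is level within a degree or two and gripped at balance. I'll carry it over at height.

```bash
python3 -m handwheel '[[0,-2,8,0,0],[0,-6,25,0,2],[0,-11,48,0,6],[0,-16,72,0,11],[0,-21,96,0,16],[0,-26,120,0,21],[0,-31,144,0,26],[0,-36,168,0,31]]' | grep tcp
python3 -m handwheel '[[0,-5,24,0,5],[0,-10,48,0,10],[0,-15,72,0,15],[0,-20,96,0,20],[0,-25,120,0,26],[0,-30,142,0,32],[0,-34,158,0,37],[0,-36,166,0,41]]' | grep tcp
python3 -m handwheel '[[0,-1,3,0,3],[0,-1,5,0,5],[0,-1,5,0,7],[0,-1,5,0,7],[0,-1,5,0,7],[0,-1,5,0,7],[0,-1,5,0,7],[0,-1,5,0,7]]'
python3 - <<'E'
from h import *
T=[]
for i in range(6):
    snap(('side','top')[i%2],('s7','t7')[i%2]);st=get_state();T.append([*st['wrist_force'],*st['wrist_torque']])
snap('wrist','w7')
print(np.mean(T,0).round(3),st['t'],st['tcp_pos'],st['eef_rot'],st['joint_pos'])
E
```

```text
tcp_pos: [0.5927, 0.0127, 0.1731]
tcp_pos: [0.5559, 0.1797, 0.1731]
t: 14.9
tcp_pos: [0.5566, 0.1809, 0.173]
eef_rot: [[-0.033, 0.999, -0.0], [0.999, 0.033, -0.0], [-0.0, -0.0, -1.0]]
wrist_force: [-0.1, 1.0, -6.0]
gripper_width: 0.0139
finger_force: 30.0
[ 0.2   -0.028 -5.64  -0.04   0.056 -0.008] 15.2 [0.55663959 0.18087239 0.17298077] [[-3.28755302e-02  9.99459454e-01  3.30081254e-06]
 [ 9.99459453e-01  3.28755302e-02 -2.95155302e-05]
 [-2.96080917e-05  2.32868959e-06 -1.00000000e+00]] [-0.57397859  0.51290458  0.24557166  1.78278615 -0.15735846  0.864973
 -0.22352987]
```

Run:
```python
from tilt import *
t=np.linspace(0,2*np.pi,40);C=np.c_[np.cos(t),np.sin(t),0*t]
def fitc(f,P,r,R=8):
    s=load(f);c=proj(s,np.array(P)+r*C);m=c.mean(0)
    L=sorted(((score(f,c+[du,dv]),du,dv) for du in np.arange(-R,R+.1,.5) for dv in np.arange(-R,R+.1,.5)),reverse=True)
    b=L[0];return proj(s,P)[0]+[b[1],b[2]],np.round(b,1)
def tri(obs):
    from scipy.optimize import least_squares
    return lambda z:least_squares(lambda q:np.concatenate([(proj(load(f),[*q,z])[0]-uv) for f,uv in obs]),[.55,.1])
th=[.5546,.2319,.113];tn=[.5593,.0719,.113]
for n,P,r,fs in(('thick',th,.008,('top','side')),('thin',tn,.0045,('top','side','w3','w4'))):
    for f in fs:
        uv,b=fitc(f,P,r,5 if f!='w3' else 8);print(n,f,uv.round(1),b,'ray@.113',ray(load(f),*uv,.113).round(4))
# same for lever boss/eye on the bench
for n,P,r in(('boss',[.681,-.147,.034],.023),('eye',[.5255,-.182,.03],.014)):
    for f in('top','side','w3','w4'):
        uv,b=fitc(f,P,r,5);print(n,f,uv.round(1),b,ray(load(f),*uv,P[2]).round(4))
# now
st=get_state();p=np.array(st['tcp_pos']);R=np.array(st['eef_rot']);d=-R[:2,0]
zz=p[2]-.0036
for n,L,h,r in(('boss',-.051,.034,.023),('eye',.109,.03,.014)):
    for f in('t7','s7','w7'):
        P=[*(p[:2]+L*d),zz+h];uv,b=fitc(f,P,r,8);print('NOW',n,f,'exp',np.round(P,4),uv.round(1),b,ray(load(f),*uv,P[2]).round(4))
```

```text
thick top [230.3 226.2] [41.7  2.5  1.5] ray@.113 [0.5516 0.2266 0.113 ]
thick side [300.1 181.6] [136.4   4.   -2. ] ray@.113 [0.5674 0.2405 0.113 ]
thin top [302.4 223.4] [34.9 -2.  -0.5] ray@.113 [0.5603 0.0761 0.113 ]
thin side [313.1 217.1] [111.    0.    3.5] ray@.113 [0.5553 0.0566 0.113 ]
thin w3 [ 37.  271.3] [142.6   8.   -6.5] ray@.113 [0.5661 0.0659 0.113 ]
thin w4 [-300.9  388.4] [0. 5. 5.] ray@.113 [0.5573 0.0706 0.113 ]
boss top [403.1 179.1] [77.9 -1.   4. ] [ 0.6718 -0.1448  0.034 ]
boss side [395.  290.3] [136.    0.    0.5] [ 0.6804 -0.1485  0.034 ]
boss w3 [333.5 171.6] [182.2  -3.   -2. ] [ 0.6822 -0.1439  0.034 ]
boss w4 [318.5 178.4] [167.9  -3.5  -2. ] [ 0.6816 -0.1449  0.034 ]
eye top [418.  246.9] [94.  -1.   2.5] [ 0.5199 -0.1798  0.03  ]
eye side [327.9 317.1] [143.2  -1.    1.5] [ 0.5224 -0.1855  0.03  ]
eye w3 [332.6 323.1] [129.   -1.   -1.5] [ 0.527  -0.1805  0.03  ]
eye w4 [315.6 412.2] [139.2  -1.5  -3.5] [ 0.5281 -0.1803  0.03  ]
NOW boss t7 exp [0.555  0.2318 0.2034] [227.2 223.9] [12.8  8.   3.5] [0.5485 0.2162 0.2034]
NOW boss s7 exp [0.555  0.2318 0.2034] [295.9 151.1] [130.8   0.5  -0.5] [0.5569 0.2346 0.2034]
NOW boss w7 exp [0.555  0.2318 0.2034] [310.3 203.5] [83. -2. -7.] [0.5542 0.2341 0.2034]
NOW eye t7 exp [0.5602 0.0719 0.1994] [305.6 223. ] [67.   3.   3.5] [0.5536 0.066  0.1994]
NOW eye s7 exp [0.5602 0.0719 0.1994] [312.9 185.6] [150.6  -0.5   5. ] [0.5531 0.0488 0.1994]
NOW eye w7 exp [0.5602 0.0719 0.1994] [320.6 554.5] [0. 8. 8.] [0.5641 0.0668 0.1994]
```

```bash
cat > fitp.py <<'E'
from h import *
from scipy.optimize import minimize
def grads(f):
    g=cv2.GaussianBlur(cv2.cvtColor(load(f)['color'],cv2.COLOR_RGB2GRAY),(0,0),1.2).astype('float32')
    return cv2.Sobel(g,5,1,0),cv2.Sobel(g,5,0,1)
def sc(s,G,q,segs):
    c,n=np.cos(q[2]),np.sin(q[2]);R=np.array([[c,-n,0],[n,c,0],[0,0,1]]);tot=0
    for a,b in segs:
        P=proj(s,(np.linspace(a,b,60)@R.T)+[q[0],q[1],0]).astype('float32');t=P[-1]-P[0];L=np.linalg.norm(t);t/=L
        v=np.abs(cv2.remap(G[0],P[:,:1],P[:,1:],1)*-t[1]+cv2.remap(G[1],P[:,:1],P[:,1:],1)*t[0]).ravel()
        tot+=np.minimum(v,150).mean()
    return tot/len(segs)
X,Y,Z=.055,.1,.095
top=[((-X,-Y,Z),(-X,Y,Z)),((X,-Y,Z),(X,Y,Z)),((-X,-Y,Z),(X,-Y,Z)),((-X,Y,Z),(X,Y,Z))]
bot=[((X,-Y,0),(-X,-Y,0)),((X,-Y,0),(X,-Y,Z)),((-X,-Y,0),(-X,-Y,Z)),((X,-Y,0),(X,Y,0))]
def pins(k=16):
    t=np.linspace(0,2*np.pi,k+1);o=[]
    for y,r in((.08,.008),(-.08,.0045)):
        p=np.c_[r*np.cos(t),y+r*np.sin(t),0*t+.113];o+=[(p[i],p[i+1]) for i in range(k)]
    return o
def fit(f,segs,q0=(.556,.151,.029)):
    s=load(f);G=grads(f)
    best=max(((sc(s,G,(q0[0]+a,q0[1]+b,q0[2]+c),segs),a,b,c) for a in np.arange(-.008,.0081,.002) for b in np.arange(-.008,.0081,.002) for c in(-.02,-.01,0,.01,.02)))
    q=np.array(q0)+best[1:]
    r=minimize(lambda q:-sc(s,G,q,segs),q,method='Nelder-Mead',options=dict(initial_simplex=[q,q+[.002,0,0],q+[0,.002,0],q+[0,0,.01]]))
    return r.x.round(4),round(-r.fun,1)
E
python3 - <<'E'
from fitp import *
for f in('top','top3','side'): print(f,'top',fit(f,top))
print('side top+bot',fit('side',top+bot)); 
for f in('top3','s6'): print(f,fit(f,top))
s=load('side');q=fit('side',top+bot)[0]
for y in(.08,-.08):
    uv=proj(s,[q[0]-y*np.sin(q[2]),q[1]+y*np.cos(q[2]),.113])[0];print('pin tip pred',uv.round(1))
    u,v=uv.astype(int);print(cv2.cvtColor(s['color'],cv2.COLOR_RGB2GRAY)[v-8:v+14,u-9:u+10])
E
```

```text
top top (array([0.5565, 0.1485, 0.0306]), np.float64(79.9))
top3 top (array([0.5565, 0.1485, 0.0303]), np.float64(95.8))
side top (array([0.5554, 0.1512, 0.0527]), np.float64(103.6))
side top+bot (array([0.5545, 0.1521, 0.0355]), np.float64(96.0))
top3 (array([0.5565, 0.1485, 0.0303]), np.float64(95.8))
s6 (array([0.5582, 0.1518, 0.0006]), np.float64(115.4))
pin tip pred [295.  183.7]
[[191 190 189 185 185 182 181 174 173 169 162 161 159 158 152 150 155 163
  148]
 [177 175 173 170 167 167 162 161 157 154 150 151 144 144 138 136 139 157
  154]
 [165 161 154 153 154 153 150 149 142 139 138 132 131 130 125 122 132 159
  170]
 [148 146 141 140 141 133 134 134 129 125 122 118 114 115 108 104 121 155
  178]
 [131 130 129 125 121 124 117 114 112 108 106 101  98  95  95  89 101 137
  171]
 [121 114 111 110 106 103 102  97  98  90  90  84  80  79  77  74  84 126
  172]
 [102  98  99  96  89  85  86  83  83  80  82  77  69  63  62  60  77 126
  172]
 [ 85  85  81  75  73  68  70  72  84  94  98  90  78  63  57  57  79 136
  184]
 [ 69  65  66  61  64  59  61  74  96 116 120 118 101  75  56  5
[... 2180 characters left out ...]
 120  92  57  49  70 106 130 124 116 109 111
  111]
 [107 106 105 106 109 110 119 122 100  79  76  94 115 127 123 115 110 109
  108]
 [107 108 104 105 107 101 104 105 105 106 106 109 110 105 106 104 107 109
  106]
 [106 105 105 105 103 100  94  89  89  94  98  99  91  88  93 102 107 108
  110]
 [103 104 104 105 107 102  94  93  92  93  93  92  92  92 100 102 107 106
  108]
 [108 107 108 106 108 108 108 104 103 101 102  98 104 101 102  96  95  92
   88]
 [105 109 106 104 102 106 102 101  97  93  95  91  90  84  79  74  68  63
   64]
 [101 100  93  96  94  91  88  81  75  69  64  68  59  56  50  47  42  42
   36]
 [ 81  78  78  72  63  62  59  57  49  43  35  40  38  33  34  32  35  30
   30]]
```

```bash
python3 -m handwheel '[[0,-1,-1,-4,0],[0,-1.5,-2.3,-12,0],[0,-1.5,-2.3,-22,0],[0,-1.5,-2.3,-30,0],[0,-1.5,-2.3,-35,0],[0,-1.5,-2.3,-36,0],[0,-1.5,-2.3,-36,0],[0,-1.5,-2.3,-36,0]]'
python3 - <<'E'
from tilt import *
snap('side','s8');snap('wrist','w8');snap('top','t8');st=get_state();p=np.array(st['tcp_pos']);R=np.array(st['eef_rot']);d=-R[:2,0]
print(p,st['t']);np.set_printoptions(linewidth=200)
s=load('s8');g=cv2.cvtColor(s['color'],cv2.COLOR_RGB2GRAY)
for n,L,h in(('boss',-.053,.034),('eye',.107,.03)):
    P=[*(p[:2]+L*d),p[2]-.0036+h];uv=proj(s,P)[0];print(n,np.round(P,4),uv.round(1));u,v=uv.astype(int);print(u-16,v-14);print(g[v-14:v+15,u-16:u+17:1])
E
```

```text
t: 16.05
tcp_pos: [0.5555, 0.1787, 0.1373]
eef_rot: [[-0.033, 0.999, 0.001], [0.999, 0.033, 0.0], [0.0, 0.001, -1.0]]
wrist_force: [-0.6, 0.2, -5.4]
gripper_width: 0.0136
finger_force: 30.0
[0.55539847 0.17869588 0.13735641] 16.2
boss [0.5537 0.2317 0.1678] [295.3 164.6]
279 150
[[ 78  60  35  16  10   8  14   8   0  12   9  10   8   1   4  12   9   7  11   8  12  10   4   4  11  12  10  15  18  14  14  17  19]
 [ 28  20  13   9  11   6   3  10   7  13  13  12  13   8   7  11  16   7  15  10  12  18  17  18  17  22  21  22  22  29  29  27  27]
 [  9  10   5   7   4   8   9  11   5  10  10  15  13  18  17  20  19  22  25  23  30  35  38  38  33  32  31  29  31  28  31  31  27]
 [ 10   6  10  14  10  11  14  13  20  21  24  31  24  29  28  31  31  31  34  42  43  51  55  57  51  41  28  18  22  24  25  22  22]
 [ 33  40  44  47  38  24  10  15  24  33  32  34  30  38  34  33  37  38  45  56  60  59  65  67  67  55  34  11  14   8  18  12   7]
 [105 112 119 103  78  37   9  15  27  31  36  33  33  24  29  30  27  43  60  81  87  75  66  70  85  89  63  28  11  11  17  15  12]
 [176 179 
[... 6360 characters left out ...]
107 112 130 166 196 203]
 [ 46  47  48  43  47  48  43  44  45  52  66  66  60  43  37  39  37  38  42  37  37  39  51  81 102 109 111 110 106 118 149 180 204]
 [ 48  43  43  47  44  45  45  45  47  50  75  85  70  47  37  37  42  41  37  38  40  36  57  81 106 111 107 106 109 109 125 156 187]
 [ 52  60  56  57  54  50  45  46  47  50  73  88  78  57  38  40  39  40  36  38  39  48  68  91 107 107 106 106 108 108 110 127 162]
 [ 82  87  89  84  78  63  54  46  45  51  67  84  90  72  57  52  46  43  40  45  49  62  84 100 109 111 105 106 109 106 107 111 137]
 [ 98 103 102 101  98  86  75  53  45  45  54  76  91  89  83  71  65  62  60  68  78  93 102 108 107 105 110 110 109 106 107 107 122]]
```

The eye bore sits at (313.2,194.8), against (312.9,194.6) predicted for a level lever, and over the thin pin to within about 1–2 mm. I'll let it settle, check the bystanders, then hand in.

```bash
python3 -m handwheel '[[0,0,0,0,0],[0,0,0,0,0],[0,0,0,0,0],[0,0,0,0,0],[0,0,0,0,0]]'
python3 - <<'E'
from h import *
snap('top','t9')
for n,uv in(('mug',(349,128)),('spool',(438,146)),('tape',(177,277))): print(n,match('top',uv,'t9',uv,14,8))
g=lambda f:cv2.cvtColor(load(f)['color'],cv2.COLOR_RGB2GRAY)[250:290,270:316].astype(int)
print('door area diff vs shut / open',np.abs(g('t9')-g('top3')).mean(),np.abs(g('t9')-g('top')).mean())
st=get_state();print(st['t'],np.abs(st['joint_velocities']).max())
E
```

```text
t: 16.7
tcp_pos: [0.5551, 0.1786, 0.137]
eef_rot: [[-0.033, 0.999, 0.0], [0.999, 0.033, -0.0], [-0.0, -0.0, -1.0]]
wrist_force: [0.3, -0.1, -5.6]
gripper_width: 0.0137
finger_force: 30.0
mug (array([349, 128]), 0.9971040487289429)
spool (array([438, 146]), 0.9988546371459961)
tape (array([177, 277]), 0.6240934133529663)
door area diff vs shut / open 17.692934782608695 22.520652173913042
16.75 0.0012751903264628483
```

Run:
```python
from h import *
for f in('top','top3','t9'):
    c=load(f)['color'].astype(int);m=(c[...,0]>c[...,1]*1.7)&(c[...,0]>50);m=m[255:300,155:200]
    ys,xs=np.nonzero(m);print(f,m.sum(),xs.mean()+155,ys.mean()+255,c[277,160:196:3].mean(1).astype(int), c[262:294:4,177].mean(1).astype(int))
snap('side','s9')
for f in('side','s9'):
    c=load(f)['color'].astype(int);m=((c[...,0]>c[...,1]*1.6)&(c[...,0]>50))[190:212,235:268];ys,xs=np.nonzero(m);print(f,m.sum(),xs.mean()+235,ys.mean()+190)
```

```text
top 315 176.25079365079364 276.7873015873016 [112 113  42  30  75 114  79  41  40  39 116 116] [117  62  35  69 101  36  30 115]
top3 320 176.440625 276.74375 [135 137  54  41  92 137  96  48  51  48 138 140] [139  76  42  81 122  44  42 138]
t9 304 175.9638157894737 276.76973684210526 [130 131  51  37  87 132  92  48  46  36  41  43] [134  74  41  79 118  42  39 132]
side 105 251.0095238095238 198.40952380952382
s9 105 251.03809523809525 198.43809523809523
```

The tape hasn't moved; only a shadow beside it changed. Handing in.

```bash
python3 -c "
from bench import sign_off
print(sign_off())"
```

```text
the job is handed in; nothing more can be done
None
```

I shut the door first, then handed the job in holding the lever still and level to about a degree, 20 mm above the pins and centred over both to an estimated 1–2 mm; the mug, spool and tape measure had not moved, and the door looked shut just after the push but was partly hidden behind the arm in the last picture.

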